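# Roll the texture roller to the tape line

## Robot

A 7-joint arm with a two-finger parallel gripper is mounted at the origin on the work surface. World frame = base frame: x ahead of the robot, y to its left, z up, the work surface at z = 0. Lengths are in mm, angles in rad, forces in N, time in s.
With the tool pointing down it reaches from about 400 to 925 mm from the base axis. Payload 4.1 kg.
Tool frame: the origin (TCP) lies midway between the tips of the shut fingers; the grasp point (between the pads) lies 19 mm behind it; z points along the fingers, y is the direction in which the jaws open and shut (so a half turn about z gives the same grasp; the last joint's range is limited). The gripper opens to 85 mm and grips with 20 to 120 N. Pads are 22 mm wide; open, the fingers measure 114 mm over their backs; the gripper's body (76 mm by 85 mm) begins 54 mm behind the grasp point. The pads swing forward as they close: fully open they stand 13 mm farther back than shut.
Start: joints at [1.192, 0.398, 0.045, 1.537, -0.019, 1.207, -0.051], TCP at [179.543, -624.749, 208.947] pointing down, gripper open.
Joint ranges: [-2.82, 2.82], [-0.49, 2.23], [-1.37, 1.46], [0, 2.46], [-1.36, 4.5], [0.23, 2], [-2.94, 2.94]. Speed limits (rad/s): [2.57, 2.57, 3.14, 3.14, 3.14, 3.14, 3.14].

## Interface

Orientations are given as a unit quaternion [w, x, y, z].
In Python, from plant import r gives the robot as it stands.
- The arm moves only by the tool step_arm, never from a script. Its argument "steps" is a list of rows, each an object of numbers: "dx", "dy", "dz": the shift along the tool's x, y, z in cm; "wx", "wy", "wz": the turn, a rotation vector about the tool's x, y, z in degrees; "jaw": the opening, from 0 (shut) to 1 (fully open). A call has 1 to 12 rows; each row shifts and turns the pose as measured when the row begins, along the tool's axes as they then stand; what a row does not reach is not made up. A row lasts 1/12 s, in which the tool goes at most 41.7 mm and 7.16 degrees, less where a joint would pass 70% of its speed; a pose out of reach is approached as far as the arm can. A call is refused whole if a number of a shift passes 4.17 or a number of a turn 7.16, either way. A call with a gripper value outside its range is refused whole. The fingers move at their own pace and stop on an object; "newtons" is the grip in N (left out, the last holds). Time passes only in rows, so rows that do not move let the fingers close. It gives the time, the measured TCP pose, the force and the opening at its end, in the units of the state.
- r.get_state(): the state, without advancing time (a new reading comes with each control period).
- r.camera(name): name is "side" or "top" or "wrist"; returns a dict with "frame" (384x512x3 uint8, blue, green, red), "range_z" (384x512 float32, mm along the optical axis (not along the pixel's ray), 0 where there is no reading), "K" (3x3 intrinsics, pixels), "cam_to_world" (4x4, takes a point from camera to world coordinates); the wrist camera has in their place "T_tool_cam" (4x4, takes a point from camera to tool coordinates, whose origin is the TCP and whose axes are the flange's). Camera axes: x right, y up, looking along -z (the intrinsics and any distortion apply to the point x, -y, -z); pixel columns grow to the right and rows downward; lengths in mm; the calibration is good to about 2 mm. A picture is of the moment at which its call begins: read the wrist's pose just before it.
- r.close_job(): hands the job in, once; it reports no verdict.
The state is a dict: "t": time; "joint_positions": joint angles; "joint_vel": joint speeds; "joint_torque": joint torques, N m; "tcp_pos": TCP position; "eef_rot": TCP orientation; "contact_force": force on the tool from outside, world axes, zero at the start; "moment": the same for the moment, N m; "opening": opening from 0.0 (shut) to 1.0 (fully open).
Only numpy, scipy, OpenCV 4.12 (cv2) and the standard library are available. Lean on these libraries where they do the work, as an engineer would, in place of code of your own. Each camera call takes 0.05 s, during which the arm holds its last target.

## Task

Lay a dry band of pattern on the white painting panel: push the grey texture roller with a fingertip (or closed fingers) so that it rolls, not slides, across the panel, and leave it lying at rest along the blue tape line, with its middle over the tape. Do not take the roller between the fingers, lift it or stand it on end, and leave the ink bottles, the squeeze bottle and the brush where they are. Take your hand away at the end.

Things in the scene. Friction and masses are not known exactly. Their poses are not given: they have to be found in the camera images.
- roller: smooth grey roller, red-brown marks, 44 mm diameter, 120 mm long (plus 14 mm wooden stubs, look only), about 180 g, lying between the tapes, 90 to 175 mm from each. Origin at its centre; x is its rolling axis, within 4 degrees of the panel's x; y, z turn as it rolls. Friction 0.35: stroke its top lightly, or push its flank up to 6 mm above mid-height (higher wedges); it stops when a slow push stops.
- panel: fixed white painting panel, 300 mm (its x) by 440 mm (its y) by 18 mm thick, flat on the table. Origin at the centre of its underside, on the table; top 18 mm above it.
- blue_tape: the target: flat blue tape stuck on the panel's top, 260 mm long (its x) and 20 mm wide (its y), no thickness to speak of. Origin at its centre, on the panel's top, 18 mm above the table. It runs parallel to the panel's x axis, near one of the panel's two short edges; which one varies.
- yellow_tape: the wrong line: yellow tape like the blue one, near the opposite edge of the panel.
- ochre_ink: loose ochre ink bottle with black tip, 28 mm in diameter, 84 mm tall, standing on the panel along its far long edge. Origin at the centre of its underside. Not to be disturbed.
- violet_ink: loose violet ink bottle with black tip, same size, also standing along the panel's far long edge. Origin at the centre of its underside. Not to be disturbed.
- squeeze_bottle: loose white squeeze bottle, 60 mm in diameter, 160 mm tall, standing on the table beside the panel on its +y side. Origin at the centre of its underside. Not to be disturbed.
- brush: loose brush lying on the table beside the panel on its -y side. Origin on its underside. Not to be disturbed.
There are look-alikes about, which are no part of the job. What is shaped like the roller but green, orange or yellow is not meant.

How it is judged (in metres and radians):
On the way:
1. the roller has rolled over by about half a turn (not slid) (angle between roller's own z axis and vertical above 2.4 rad), for 0.02 s.
At the end, for the whole second after the job is handed in: The roller lies still on the panel (below 10 mm/s) with its centre within 10 mm of the blue tape's centre line (anywhere over the tape's width) and within 65 mm of the tape's middle lengthwise, its axis within 0.2 rad of the tape's direction (y of roller in the frame of blue_tape between -0.01 and 0.01 m and x of roller in the frame of blue_tape between -0.065 and 0.065 m and angle between the x axis of roller and the x axis of blue_tape, either way round below 0.2 rad and height (world z) of roller between 0.036 and 0.043 m and linear speed of roller below 0.01 m/s); the robot touches nothing.
It fails at once if the roller is lifted (centre over 10 mm above its resting height) or falls off the panel (height (world z) of roller above 0.05 m or height (world z) of roller below 0.03 m).
It fails at once if the roller is tipped up (axis more than 0.25 rad from level) (angle between roller's own x axis and vertical below 1.32 rad or angle between roller's own x axis and vertical above 1.82 rad).
It fails at once if the roller is taken between the fingers (grasp point inside the roller) (distance between the grasp point and roller below 0.024 m).
It fails at once if a bottle or the brush is moved by more than 15 mm (distance of any of ochre_ink, violet_ink, squeeze_bottle, brush from where it was at the start of the episode above 0.015 m).
It fails at once if a bottle is tipped by more than 0.4 rad (angle between any of ochre_ink, violet_ink, squeeze_bottle's own z axis and vertical above 0.4 rad).
It also fails if it takes over 45 s, if anything falls off the work surface, if the arm or the gripper's body presses on something with over 40 N, if the wrist force passes 120 N, or if a joint passes its speed limit or range.

## Working session

There is one attempt and no reset: what is moved stays moved. The work goes in short steps, Python scripts to look and compute and a tool call to move; the robot and the scene stay as the last step left them, time stands still between calls to the robot, and variables do not carry over. Pictures are saved under pics/ and viewed, and the job is handed in when it is done.

Besides the shell and the picture viewer there is one more tool, called after "Request:" by a JSON object that holds its "api" and its "payload". step_arm: Moves the arm, as the interface text tells. Its arguments: {"type":"object","properties":{"steps":{"type":"array","items":{"type":"object","properties":{"dx":{"type":"number"},"dy":{"type":"number"},"dz":{"type":"number"},"wx":{"type":"number"},"wy":{"type":"number"},"wz":{"type":"number"},"jaw":{"type":"number"}}}},"newtons":{"type":"number"}},"required":["steps"]}

```bash
mkdir -p pics; ls; python3 - <<'E'
from plant import r
import cv2,numpy as np
s=r.get_state();print(s['t'],s['tcp_pos'],s['eef_rot'],s['opening'])
for n in ['top','side']:
    c=r.camera(n);cv2.imwrite(f'pics/{n}0.png',c['frame']);np.savez(f'pics/{n}0.npz',**{k:v for k,v in c.items()})
    print(n,c['K'],c['cam_to_world'],[k for k in c])
E
```

```text
pics
0.0 [ 179.33547799 -624.07207697  207.88494674] [-9.43771467e-04  9.90223869e-01  1.39483893e-01 -2.03787079e-04] 1.0011309602829532
top [[434.67606047   0.         255.96087886]
 [  0.         434.67606047 190.01462777]
 [  0.           0.           1.        ]] [[-9.94304715e-03  9.82753587e-01 -1.84652439e-01  2.89940230e+02]
 [-9.99935114e-01 -1.07984962e-02 -3.62767394e-03  4.62035635e+00]
 [-5.55907823e-03  1.84604387e-01  9.82797190e-01  1.42417053e+03]
 [ 0.00000000e+00  0.00000000e+00  0.00000000e+00  1.00000000e+00]] ['frame', 'range_z', 'K', 'cam_to_world']
side [[381.77063812   0.         257.94412687]
 [  0.         381.77063812 194.70254047]
 [  0.           0.           1.        ]] [[ 9.97708277e-01  4.43437920e-02 -5.11059835e-02  4.80790924e+02]
 [-6.76427858e-02  6.35516302e-01 -7.69118641e-01 -7.45404783e+02]
 [-1.62695136e-03  7.70812985e-01  6.37059412e-01  6.87456816e+02]
 [ 0.00000000e+00  0.00000000e+00  0.00000000e+00  1.00000000e+00]] ['frame', 'range_z', 'K', 'cam_to_world']
```

View pics/top0.png

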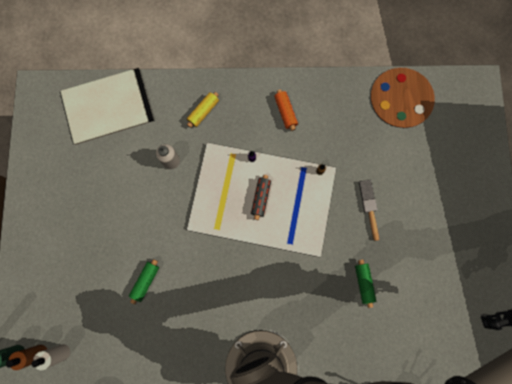

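View pics/side0.png

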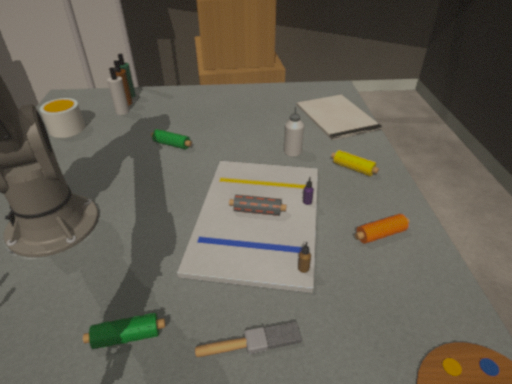

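Candidates for the roller (top view): grey-brown roller on the panel (262,197); yellow (203,110), orange (287,110), green (145,281) and green (366,284). The grey one lies between the tapes, so I choose that. Blue tape is at (298,205), on the right (-y), and the yellow tape is at (225,190). The ink tips are at (252,156) and (321,169), the squeeze bottle at (166,155), and the brush at (370,210).

```bash
cat > h.py <<'E'
import numpy as np,cv2
def ray(c,uv,z):
    K=c['K'];T=c['cam_to_world'];uv=np.atleast_2d(uv).astype(float)
    d=np.c_[(uv[:,0]-K[0,2])/K[0,0],-(uv[:,1]-K[1,2])/K[1,1],-np.ones(len(uv))]@T[:3,:3].T
    o=T[:3,3];return o+d*((z-o[2])/d[:,2])[:,None]
def big(m):
    n,l,s,_=cv2.connectedComponentsWithStats(m.astype(np.uint8));k=1+np.argmax(s[1:,4]);return l==k
def pca(P):
    m=P.mean(0);_,_,v=np.linalg.svd(P-m,full_matrices=False)
    t=(P-m)@v.T; mid=m+((t.max(0)+t.min(0))/2)@v
    return mid,v[0],np.ptp(t,axis=0)
def tape(c,hsv,lo,hi,roi=None):
    m=cv2.inRange(hsv,lo,hi)>0
    if roi:
        q=np.zeros_like(m);x0,y0,x1,y1=roi;q[y0:y1,x0:x1]=1;m&=q
    m=big(m);v,u=np.nonzero(m);return m,pca(ray(c,np.c_[u,v],18)[:,:2])
def panel(c,hsv,roi):
    m=(hsv[...,2]>125)&(hsv[...,1]<60);q=np.zeros_like(m);x0,y0,x1,y1=roi;q[y0:y1,x0:x1]=1
    m=big(m&q).astype(np.uint8);h=cv2.convexHull(max(cv2.findContours(m,0,2)[0],key=cv2.contourArea))
    return cv2.minAreaRect(ray(c,h[:,0],18)[:,:2].astype(np.float32))
E
python3 - <<'E'
from h import *
for n in ['top','side']:
    c=dict(np.load(f'pics/{n}0.npz'));f=c['frame'];hsv=cv2.cvtColor(f,cv2.COLOR_BGR2HSV)
    roi=(180,135,345,262) if n=='top' else (180,155,325,290)
    mb,b=tape(c,hsv,(105,150,60),(130,255,255),roi);print(n,'blue',b)
    my,y=tape(c,hsv,(20,120,120),(35,255,255),roi);print('yel',y)
    print('panel',panel(c,hsv,roi))
    w=(252,165,275,225) if n=='top' else (225,190,295,222)
    x0,y0,x1,y1=w
    cv2.imwrite(f'pics/{n}_crop.png',cv2.resize(f[y0-15:y1+15,x0-25:x1+25],None,fx=6 if n=='top' else 5,fy=6 if n=='top' else 5,interpolation=cv2.INTER_NEAREST))
c=dict(np.load('pics/top0.npz'));
print(c['range_z'][185:210:6,258:266:2])
print('ink tips',ray(c,[(252,156),(321,169)],102),'squeeze',ray(c,[(166,150)],160),'brush',ray(c,[(366,182),(376,238)],10))
E
```

```text
top blue (array([ 503.79835994, -122.72226055]), array([-0.97844523,  0.2065065 ]), array([253.40451143,  14.81596169]))
yel (array([553.59818185, 112.80986915]), array([-0.97868821,  0.20535188]), array([256.46013291,  18.30716896]))
panel ((527.7853393554688, -10.606338500976562), (441.9992370605469, 302.18475341796875), 78.11730194091797)
side blue (array([ 497.87217627, -120.43724654]), array([ 0.97859893, -0.2057769 ]), array([238.98929054,  10.68312598]))
yel (array([548.95481316, 115.93477233]), array([ 0.97861784, -0.20568694]), array([246.18679117,  18.16673892]))
panel ((527.5275268554688, -12.085464477539062), (456.68658447265625, 303.24053955078125), 78.1151351928711)
[[1388.8538 1389.3778 1392.3157 1388.565 ]
 [1391.171  1391.3475 1386.9445 1388.8645]
 [1392.1256 1381.4639 1384.6366 1389.6432]
 [1377.6855 1382.7269 1386.992  1383.6438]
 [1372.7883 1373.3414 1381.3951 1391.1196]]
ink tips [[ 647.20631178   20.86151452  102.        ]
 [ 602.84905037 -194.1198929   102.        ]] squeeze [[653.18111462 279.27466255 160.        ]] brush [[ 578.67924834 -355.42048035   10.        ]
 [ 393.27761652 -377.27307905   10.        ]]
```

View pics/top_crop.png

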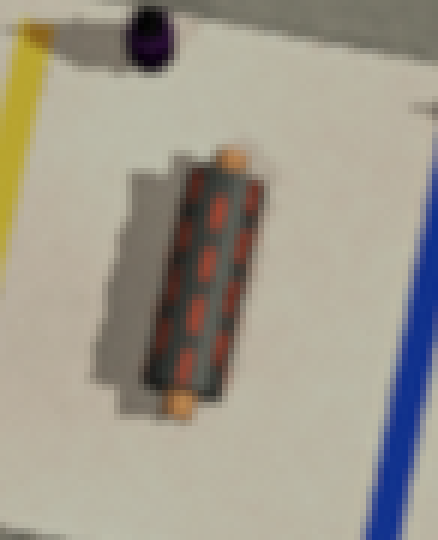

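View pics/side_crop.png

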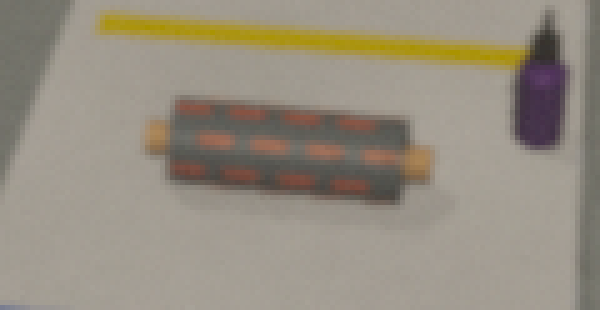

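```bash
cat >> h.py <<'E'
def roller(c,stubs):
    # stubs: 2 pixel centres
    P=ray(c,stubs,40)[:,:2];return P
E
python3 - <<'E'
from h import *
ct=dict(np.load('pics/top0.npz'));cs=dict(np.load('pics/side0.npz'))
roll={}
for n,c,w in [('top',ct,(250,170,276,224)),('side',cs,(222,188,295,222))]:
    hsv=cv2.cvtColor(c['frame'],cv2.COLOR_BGR2HSV);x0,y0,x1,y1=w
    m=np.zeros(hsv.shape[:2],bool);s=hsv[y0:y1,x0:x1]
    m[y0:y1,x0:x1]=((s[...,0]>9)&(s[...,0]<20)&(s[...,1]>90)&(s[...,2]>120))
    k,l,st,ce=cv2.connectedComponentsWithStats(m.astype(np.uint8))
    o=np.argsort(-st[1:,4])[:2]+1;print(n,st[o,4],ce[o])
    P=ray(c,ce[o],40)[:,:2];print(P,P.mean(0),np.linalg.norm(P[0]-P[1]))
    d=P[0]-P[1];d*=np.sign(d[0]);print('ang',np.degrees(np.arctan2(d[1],d[0])))
    roll[n]=P.mean(0)
ax=np.array([.9786,-.206]);nn=np.array([-.206,-.9786])
B=(np.array([503.8,-122.7])+np.array([497.9,-120.4]))/2
for k,v in roll.items(): print(k,(B-v)@nn,(v-B)@ax)
E
```

```text
top [20 14] [[256.9        216.95      ]
 [265.35714286 176.35714286]]
[[462.19870757   7.5946764 ]
 [594.95323194 -21.34129837]] [528.57596975  -6.87331098] 135.87146269680383
ang -12.296212575113115
side [29 17] [[282.89655172 207.31034483]
 [231.         201.94117647]]
[[593.0139355  -18.71536379]
 [460.76800609  11.64065569]] [526.8909708   -3.53735405] 135.6852009754034
ang -12.927849003191191
top 117.93415764169252 3.50923606219432
side 120.8516153092041 1.1730889554476087
```

Request:
{"api": "step_arm", "payload": {"steps": [{"dx":3.5,"dy":-0.4,"wz":-3.1,"jaw":0},{"dx":3.5,"dy":-0.4,"wz":-3.1,"jaw":0},{"dx":3.5,"dy":-0.4,"wz":-3.1,"jaw":0},{"dx":3.5,"dy":-0.4,"wz":-3.1,"jaw":0},{"dx":3.5,"dy":-0.4,"wz":-3.1,"jaw":0},{"dx":3.5,"dy":-0.4,"wz":-3.1,"jaw":0},{"dx":3.5,"dy":-0.4,"wz":-3.1,"jaw":0},{"dx":3.5,"dy":-0.4,"wz":-3.1,"jaw":0},{"dx":3.5,"dy":-0.4,"wz":-3.1,"jaw":0},{"dx":3.5,"dy":-0.4,"wz":-3.1,"jaw":0},{"dx":3.5,"dy":-0.4,"wz":-3.1,"jaw":0},{"dx":3.5,"dy":-0.4,"wz":-3.1,"jaw":0}]}}

```text
schema error: expected keys dx, dy, dz, wx, wy, wz, jaw
```

```bash
cat > go.py <<'E'
import sys,numpy as np
from scipy.spatial.transform import Rotation as R
from plant import r
s=r.get_state();q=s['eef_rot'];M=R.from_quat([q[1],q[2],q[3],q[0]])
p=np.array(s['tcp_pos']);t=np.array([float(a) for a in sys.argv[1:4]])
Y=np.radians(78)   # target tool x heading
X=np.array([np.cos(Y),np.sin(Y),0]);Z=np.array([0,0,-1.]);D=R.from_matrix(np.c_[X,np.cross(Z,X),Z])
print('t',s['t'],'p',p.round(1),'open',round(s['opening'],3),'F',np.round(s['contact_force'],2))
print('shift cm in tool',(M.inv().apply(t-p)/10).round(2),'turn deg',np.degrees((M.inv()*D).as_rotvec()).round(2))
E
python3 go.py 539.4 51.3 120
```

```text
t 0.1 p [ 179.4 -624.1  208. ] open 1.0 F [-0.23 -0.63 -0.5 ]
shift cm in tool [ 53.26 -54.95   8.89] turn deg [-9.000e-02 -5.000e-02 -6.196e+01]
```

Request:
{"api": "step_arm", "payload": {"steps": [{"dx":3.5,"dy":-0.4,"dz":0,"wx":0,"wy":0,"wz":-3.1,"jaw":0},{"dx":3.5,"dy":-0.4,"dz":0,"wx":0,"wy":0,"wz":-3.1,"jaw":0},{"dx":3.5,"dy":-0.4,"dz":0,"wx":0,"wy":0,"wz":-3.1,"jaw":0},{"dx":3.5,"dy":-0.4,"dz":0,"wx":0,"wy":0,"wz":-3.1,"jaw":0},{"dx":3.5,"dy":-0.4,"dz":0,"wx":0,"wy":0,"wz":-3.1,"jaw":0},{"dx":3.5,"dy":-0.4,"dz":0,"wx":0,"wy":0,"wz":-3.1,"jaw":0},{"dx":3.5,"dy":-0.4,"dz":0,"wx":0,"wy":0,"wz":-3.1,"jaw":0},{"dx":3.5,"dy":-0.4,"dz":0,"wx":0,"wy":0,"wz":-3.1,"jaw":0},{"dx":3.5,"dy":-0.4,"dz":0,"wx":0,"wy":0,"wz":-3.1,"jaw":0},{"dx":3.5,"dy":-0.4,"dz":0,"wx":0,"wy":0,"wz":-3.1,"jaw":0},{"dx":3.5,"dy":-0.4,"dz":0,"wx":0,"wy":0,"wz":-3.1,"jaw":0},{"dx":3.5,"dy":-0.4,"dz":0,"wx":0,"wy":0,"wz":-3.1,"jaw":0}]}}

```text
t: 1.1
tcp_pos: [497.9, -354.3, 198.2]
eef_rot: [-0.005, 0.892, 0.451, -0.005]
contact_force: [-0.7, 0.2, 0.4]
opening: -0.003
```

```bash
python3 go.py 539.4 51.3 120
```

```text
t 1.1 p [ 497.9 -354.3  198.2] open -0.003 F [-0.66  0.17  0.39]
shift cm in tool [ 35.16 -20.58   7.94] turn deg [ -0.87   0.11 -24.35]
```

Request:
{"api": "step_arm", "payload": {"steps": [{"dx":3.0,"dy":-1.5,"dz":0,"wx":0,"wy":0,"wz":-2.0,"jaw":0},{"dx":3.0,"dy":-1.5,"dz":0,"wx":0,"wy":0,"wz":-2.0,"jaw":0},{"dx":3.0,"dy":-1.5,"dz":0,"wx":0,"wy":0,"wz":-2.0,"jaw":0},{"dx":3.1,"dy":-1.2,"dz":0,"wx":0,"wy":0,"wz":-2.0,"jaw":0},{"dx":3.1,"dy":-1.2,"dz":0,"wx":0,"wy":0,"wz":-2.0,"jaw":0},{"dx":3.1,"dy":-1.2,"dz":0,"wx":0,"wy":0,"wz":-2.0,"jaw":0},{"dx":3.2,"dy":-0.9,"dz":0,"wx":0,"wy":0,"wz":-2.0,"jaw":0},{"dx":3.2,"dy":-0.9,"dz":0,"wx":0,"wy":0,"wz":-2.0,"jaw":0},{"dx":3.2,"dy":-0.9,"dz":0,"wx":0,"wy":0,"wz":-2.0,"jaw":0},{"dx":3.2,"dy":-0.7,"dz":0,"wx":0,"wy":0,"wz":-2.0,"jaw":0},{"dx":3.2,"dy":-0.7,"dz":0,"wx":0,"wy":0,"wz":-2.0,"jaw":0},{"dx":3.0,"dy":-0.5,"dz":0,"wx":0,"wy":0,"wz":-2.0,"jaw":0}]}}

```text
t: 2.1
tcp_pos: [538.5, 61.3, 195.0]
eef_rot: [-0.009, 0.771, 0.637, -0.006]
contact_force: [-0.1, -0.0, -1.0]
opening: 0.001
```

```bash
python3 go.py 539.4 51.3 120
```

```text
t 2.1 p [538.5  61.3 195. ] open 0.001 F [-0.13 -0.01 -1.03]
shift cm in tool [-0.98  0.44  7.49] turn deg [-1.2  -0.14  1.15]
```

Now descend to just above the side of the roller, straightening the tool, and look.

Request:
{"api": "step_arm", "payload": {"steps": [{"dx":-0.3,"dy":0.2,"dz":2.0,"wx":-0.6,"wy":0,"wz":0.6,"jaw":0},{"dx":-0.3,"dy":0.2,"dz":2.0,"wx":-0.6,"wy":0,"wz":0.6,"jaw":0},{"dx":-0.2,"dy":0,"dz":2.0,"wx":0,"wy":0,"wz":0,"jaw":0},{"dx":0,"dy":0,"dz":2.0,"wx":0,"wy":0,"wz":0,"jaw":0},{"dx":0,"dy":0,"dz":1.5,"wx":0,"wy":0,"wz":0,"jaw":0},{"dx":0,"dy":0,"dz":0,"wx":0,"wy":0,"wz":0,"jaw":0}]}}

```text
t: 2.6
tcp_pos: [539.6, 67.4, 96.8]
eef_rot: [-0.002, 0.771, 0.637, 0.004]
contact_force: [-0.9, 0.1, -0.5]
opening: 0.0
```

```bash
python3 go.py 539.4 51.3 28; python3 - <<'E'
from plant import r
import cv2
for n in ['side','wrist','top']: cv2.imwrite(f'pics/{n}1.png',r.camera(n)['frame'])
E
```

```text
t 2.6 p [539.6  67.4  96.8] open 0.0 F [-0.9   0.1  -0.45]
shift cm in tool [-1.65  0.27  6.87] turn deg [ 0.1  -0.54  1.1 ]
```

View pics/side1.png

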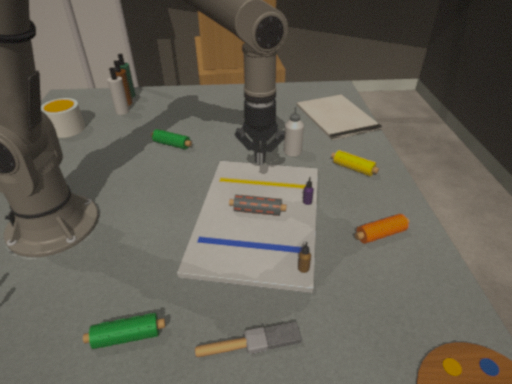

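View pics/wrist1.png

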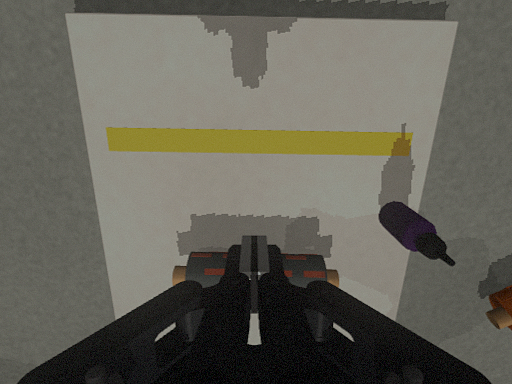

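The side view shows the shut fingers at (262,165), behind the roller at (257,205). In the wrist view the fingers are centred on it, with the stubs at columns 180 and 333 and the fingers at 254. Descending.

Request:
{"api": "step_arm", "payload": {"steps": [{"dx":-0.2,"dy":0.1,"dz":2.0,"wx":0,"wy":-0.3,"wz":0.6,"jaw":0},{"dx":-0.2,"dy":0.1,"dz":2.0,"wx":0,"wy":-0.3,"wz":0.5,"jaw":0},{"dx":0,"dy":0,"dz":1.7,"wx":0,"wy":0,"wz":0,"jaw":0},{"dx":0,"dy":0,"dz":0.9,"wx":0,"wy":0,"wz":0,"jaw":0},{"dx":0,"dy":0,"dz":0,"wx":0,"wy":0,"wz":0,"jaw":0}]}}

```text
t: 3.17
tcp_pos: [553.3, 64.2, 40.9]
eef_rot: [0.008, 0.778, 0.628, 0.01]
contact_force: [-0.6, 0.3, -0.3]
opening: -0.002
```

```bash
python3 go.py 534.3 27 28; python3 go.py 509.6 -90 28
```

```text
t 3.1667 p [553.3  64.2  40.9] open -0.002 F [-0.64  0.25 -0.29]
shift cm in tool [-4.04 -1.1   1.24] turn deg [ 1.45 -0.32 -0.23]
t 3.1667 p [553.3  64.2  40.9] open -0.002 F [-0.64  0.25 -0.29]
shift cm in tool [-16.    -1.03   1.17] turn deg [ 1.45 -0.32 -0.23]
```

Request:
{"api": "step_arm", "payload": {"steps": [{"dx":0,"dy":-0.6,"dz":0.5,"wx":0.7,"wy":-0.2,"wz":-0.1,"jaw":0},{"dx":0,"dy":-0.5,"dz":0.5,"wx":0.7,"wy":-0.2,"wz":-0.1,"jaw":0},{"dx":-0.5,"dy":0,"dz":0.2,"wx":0,"wy":0,"wz":0,"jaw":0},{"dx":-0.5,"dy":0,"dz":0,"wx":0,"wy":0,"wz":0,"jaw":0},{"dx":-0.5,"dy":0,"dz":0,"wx":0,"wy":0,"wz":0,"jaw":0}]}}

```text
t: 3.58
tcp_pos: [541.8, 53.1, 32.0]
eef_rot: [0.002, 0.777, 0.63, 0.002]
contact_force: [0.9, 0.6, -0.9]
opening: -0.001
```

```bash
python3 go.py 534.3 27 28; python3 go.py 509.6 -90 28
```

```text
t 3.5833 p [541.8  53.1  32. ] open -0.001 F [ 0.87  0.63 -0.86]
shift cm in tool [-2.71 -0.2   0.4 ] turn deg [ 0.3  -0.06  0.09]
t 3.5833 p [541.8  53.1  32. ] open -0.001 F [ 0.87  0.63 -0.86]
shift cm in tool [-14.66  -0.21   0.38] turn deg [ 0.3  -0.06  0.09]
```

Request:
{"api": "step_arm", "payload": {"steps": [{"dx":-0.5,"dy":-0.1,"dz":0.2,"wx":0.2,"wy":0,"wz":0,"jaw":0},{"dx":-0.5,"dy":0,"dz":0.1,"wx":0,"wy":0,"wz":0,"jaw":0},{"dx":-0.5,"dy":0,"dz":0,"wx":0,"wy":0,"wz":0,"jaw":0},{"dx":-0.4,"dy":0,"dz":0,"wx":0,"wy":0,"wz":0,"jaw":0},{"dx":-0.4,"dy":0,"dz":0,"wx":0,"wy":0,"wz":0,"jaw":0},{"dx":-0.4,"dy":0,"dz":0,"wx":0,"wy":0,"wz":0,"jaw":0},{"dx":-0.4,"dy":0,"dz":0,"wx":0,"wy":0,"wz":0,"jaw":0},{"dx":-0.4,"dy":0,"dz":0,"wx":0,"wy":0,"wz":0,"jaw":0},{"dx":-0.4,"dy":0,"dz":0,"wx":0,"wy":0,"wz":0,"jaw":0},{"dx":-0.4,"dy":0,"dz":0,"wx":0,"wy":0,"wz":0,"jaw":0},{"dx":-0.4,"dy":0,"dz":0,"wx":0,"wy":0,"wz":0,"jaw":0}]}}

```text
t: 4.5
tcp_pos: [532.7, 9.6, 34.3]
eef_rot: [-0.001, 0.777, 0.63, 0.006]
contact_force: [-2.2, 2.4, 5.4]
opening: -0.003
```

```bash
python3 go.py 509.6 -90 28; python3 - <<'E'
from plant import r
import cv2
c=r.camera('side')['frame'];cv2.imwrite('pics/side2.png',cv2.resize(c[130:300,170:350],None,fx=4,fy=3.5))
E
```

```text
t 4.5 p [532.7   9.6  34.3] open -0.003 F [-2.17  2.36  5.36]
shift cm in tool [-10.22  -0.2    0.52] turn deg [ 0.32 -0.63  0.07]
```

View pics/side2.png

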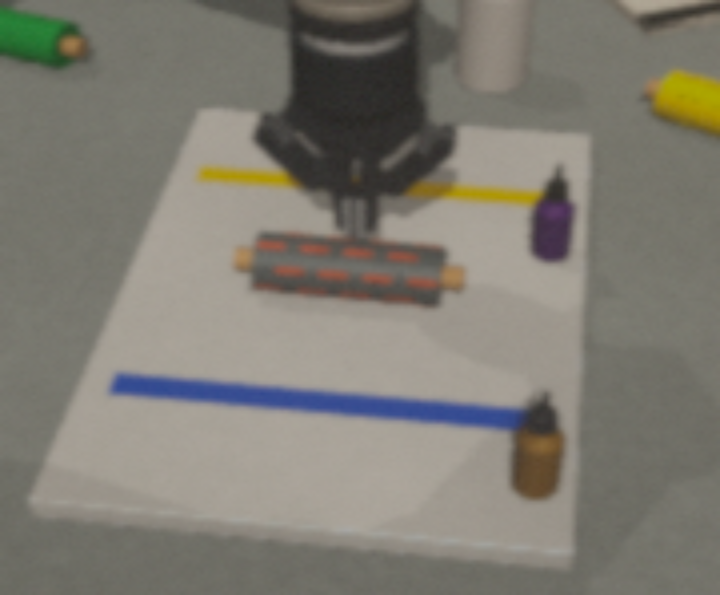

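Request:
{"api": "step_arm", "payload": {"steps": [{"dx":-0.4,"dy":-0.1,"dz":0.3,"wx":0.2,"wy":-0.3,"wz":0,"jaw":0},{"dx":-0.4,"dy":0,"dz":0.3,"wx":0,"wy":-0.3,"wz":0,"jaw":0},{"dx":-0.4,"dy":0,"dz":0.2,"wx":0,"wy":0,"wz":0,"jaw":0},{"dx":-0.4,"dy":0,"dz":0.1,"wx":0,"wy":0,"wz":0,"jaw":0},{"dx":-0.4,"dy":0,"dz":0.1,"wx":0,"wy":0,"wz":0,"jaw":0},{"dx":-0.4,"dy":0,"dz":0.1,"wx":0,"wy":0,"wz":0,"jaw":0},{"dx":-0.4,"dy":0,"dz":0.1,"wx":0,"wy":0,"wz":0,"jaw":0},{"dx":-0.4,"dy":0,"dz":0.1,"wx":0,"wy":0,"wz":0,"jaw":0},{"dx":-0.4,"dy":0,"dz":0.1,"wx":0,"wy":0,"wz":0,"jaw":0},{"dx":-0.4,"dy":0,"dz":0.1,"wx":0,"wy":0,"wz":0,"jaw":0}]}}

```text
t: 5.38
tcp_pos: [530.4, -1.0, 37.4]
eef_rot: [-0.006, 0.772, 0.635, 0.016]
contact_force: [-3.2, 2.9, 10.1]
opening: -0.0
```

```bash
python3 go.py 509.6 -90 28
```

```text
t 5.3833 p [530.4  -1.   37.4] open -0.0 F [-3.23  2.86 10.12]
shift cm in tool [-9.16 -0.34  0.65] turn deg [ 0.61 -1.79  0.88]
```

```bash
python3 - <<'E'
from plant import r
import cv2,numpy as np
for n in ['side','wrist']:
    c=r.camera(n)['frame']; 
    if n=='side': c=cv2.resize(c[130:300,170:350],None,fx=4,fy=3.5)
    cv2.imwrite(f'pics/{n}3.png',c)
s=r.get_state();print(s['contact_force'],s['moment'],s['tcp_pos'],s['t'])
E
```

```text
[-3.257199    2.66951639 11.36443394] [ 0.56589722  0.78299887 -0.01700791] [530.29351192  -1.59175968  37.38987337] 5.4833
```

View pics/side3.png

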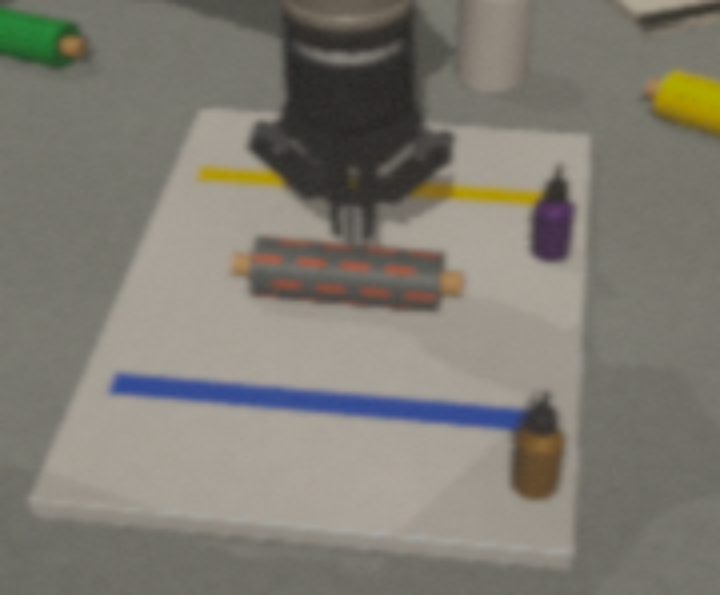

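View pics/wrist3.png

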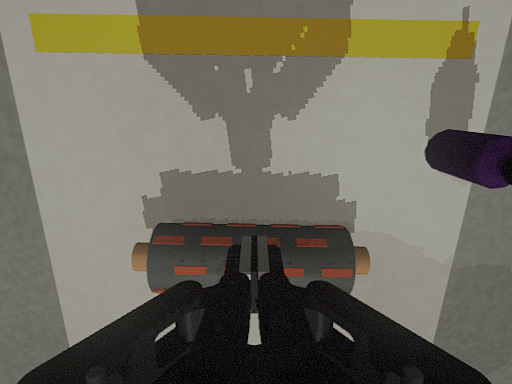

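```bash
python3 - <<'E'
from plant import r
import cv2,numpy as np
from scipy.spatial.transform import Rotation as R
s=r.get_state();c=r.camera('wrist');np.savez('pics/w3.npz',s=np.r_[s['tcp_pos'],s['eef_rot']],**c)
T=c['T_tool_cam'];print(T.round(2),c['K'][0,0])
q=s['eef_rot'];M=R.from_quat([q[1],q[2],q[3],q[0]]).as_matrix()
K=c['K'];z=c['range_z']
def P(u,v):
    d=z[v,u];p=np.array([(u-K[0,2])/K[0,0]*d,-(v-K[1,2])/K[1,1]*d,-d,1])
    pt=T@p; return pt[:3].round(1),(M@pt[:3]+s['tcp_pos']).round(1)
for u in (165,180,245,262,330,345):
    for v in (220,230,240,250,260,270,280,285): print(u,v,z[v,u].round(1),*P(u,v))
E
```

```text
[[   0.      0.95    0.32   82.71]
 [   1.     -0.      0.     -0.45]
 [   0.      0.32   -0.95 -164.87]
 [   0.      0.      0.      1.  ]] 284.85563855882083
165 220 200.7 [ -0.2 -63.1  18.9] [468.6  11.   17.8]
165 230 173.3 [  5.4 -54.6  -8.1] [477.7  14.   45.1]
165 240 166.0 [  3.1 -52.3 -16.6] [479.3  11.1  53.5]
165 250 163.7 [ -1.2 -51.6 -20.5] [479.1   6.6  57.3]
165 260 163.0 [ -6.3 -51.3 -23. ] [478.3   1.6  59.6]
165 270 162.5 [-11.4 -51.2 -25.2] [477.4  -3.6  61.7]
165 280 164.3 [-17.9 -51.8 -25.5] [475.6  -9.9  61.8]
165 285 166.5 [-22.  -52.4 -24.6] [474.2 -13.7  60.7]
180 220 200.3 [ -0.  -52.5  18.6] [479.1   9.1  18.3]
180 230 172.5 [  5.7 -45.2  -8.8] [486.9  12.5  45.9]
180 240 166.6 [  2.8 -43.7 -16. ] [487.7   9.2  53. ]
180 250 164.9 [ -1.8 -43.3 -19.4] [487.2   4.4  56.3]
180 260 163.2 [ -6.4 -42.8 -22.7] [ 4.867e+02 -2.000e-01  5.950e+01]
180 270 163.6 [-12.  -42.9 -24.3] [485.5  -5.8  60.8]
180 280 164.3 [-17.9 -43.1 -25.5] [484.1 -11.5  61.9]
180 285 109.1 [ 14.  -28.8 -72.9] [503.6  15.7 110.4]
245 220 202.0 [-0.7 -6.8 20.2] [ 5.238e+02 -4.000e-01  1.710e
[... 957 characters left out ...]
1. ]
330 250 167.2 [ -3.   44.2 -17.3] [572.8 -13.6  55.1]
330 260 165.7 [ -7.7  43.8 -20.6] [571.4 -18.2  58.2]
330 270 164.3 [-12.4  43.4 -23.6] [570.1 -22.9  61.1]
330 280 165.1 [-18.4  43.7 -24.7] [569.1 -28.8  62. ]
330 285 113.1 [ 11.6  29.8 -69.5] [560.6   2.  107.6]
345 220 203.1 [-1.1 64.4 21.2] [593.6 -14.6  16.9]
345 230 178.4 [ 3.2 56.6 -3.5] [586.3  -9.6  41.5]
345 240 171.1 [  0.7  54.3 -11.9] [583.4 -11.8  49.9]
345 250 166.4 [ -2.6  52.7 -18. ] [581.2 -14.9  55.9]
345 260 165.1 [ -7.4  52.3 -21. ] [579.9 -19.6  58.7]
345 270 163.7 [-12.1  51.9 -24.1] [578.5 -24.2  61.7]
345 280 165.7 [-18.8  52.5 -24.2] [577.8 -30.9  61.6]
345 285 166.5 [-22.   52.8 -24.5] [577.4 -34.1  61.8]
```

```bash
python3 - <<'E'
import numpy as np,cv2
c=dict(np.load('pics/side0.npz'));T=c['cam_to_world'];K=c['K']
def pr(p):
    q=T[:3,:3].T@(np.array(p)-T[:3,3]);return K[0,2]+K[0,0]*q[0]/-q[2],K[1,2]-K[1,1]*q[1]/-q[2]
print(pr((539.6,67.4,96.8)),pr((539.6,67.4,120)),pr((530.3,-1.6,37)),pr((530.3,-1.6,62)))
f=cv2.imread('pics/side1.png');cv2.imwrite('pics/s1c.png',cv2.resize(f[120:230,200:320],None,fx=6,fy=5.4))
w=dict(np.load('pics/w3.npz'))['frame'];cv2.imwrite('pics/w3c.png',cv2.resize(w[200:320,190:330],None,fx=5.5,fy=5))
E
```

```text
(np.float64(259.71338610402586), np.float64(170.42547435847354)) (np.float64(259.72524806856563), np.float64(163.16437924830035)) (np.float64(257.99849782302346), np.float64(204.92639095430766)) (np.float64(257.9834297325505), np.float64(197.5331852747151))
```

View pics/s1c.png

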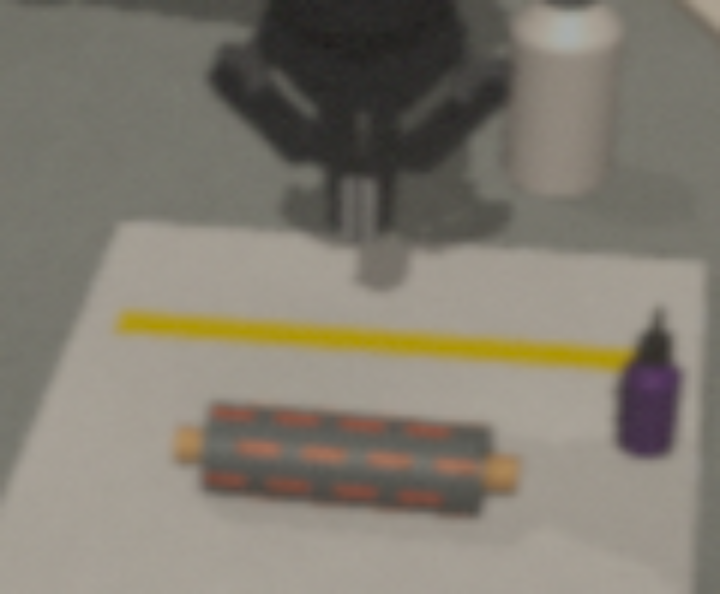

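View pics/w3c.png

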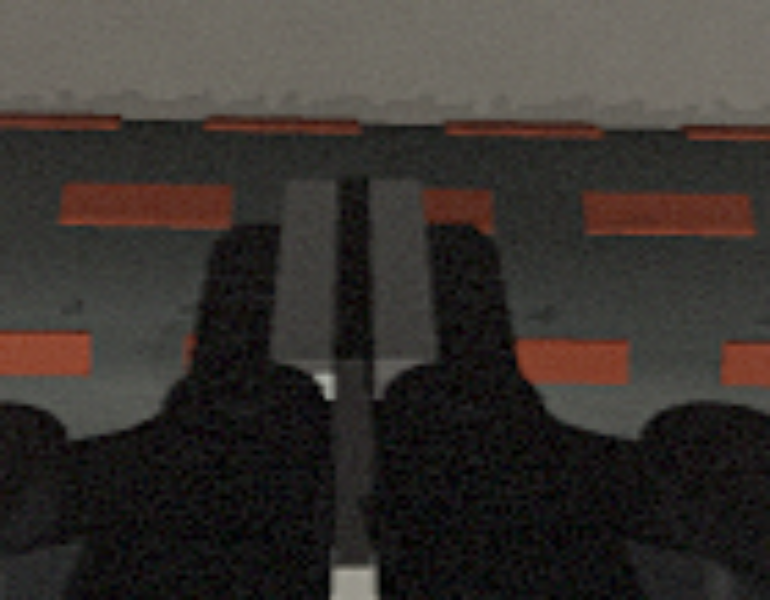

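The shut fingers end about 20 mm above the reported TCP: the side view shows the tip at row 164, where the TCP projects to row 170, and the wrist depth agrees. So the tip rode up on the upper flank. I'm backing off first, then going lower.

Request:
{"api": "step_arm", "payload": {"steps": [{"dx":0.5,"dy":0,"dz":-0.6,"wx":0,"wy":0,"wz":0,"jaw":0},{"dx":1.2,"dy":-0.1,"dz":-0.2,"wx":0.3,"wy":-0.8,"wz":0.4,"jaw":0},{"dx":1.5,"dy":-0.1,"dz":0,"wx":0.3,"wy":-0.8,"wz":0.4,"jaw":0},{"dx":1.0,"dy":0,"dz":0,"wx":0,"wy":0,"wz":0,"jaw":0},{"dx":0,"dy":0,"dz":0,"wx":0,"wy":0,"wz":0,"jaw":0}]}}

```text
t: 5.95
tcp_pos: [537.8, 40.7, 48.5]
eef_rot: [0.0, 0.778, 0.629, 0.002]
contact_force: [-0.3, 0.2, 0.1]
opening: 0.0
```

```bash
cat > wl.py <<'E'
from plant import r
import cv2,numpy as np,sys
from scipy.spatial.transform import Rotation as R
s=r.get_state();c=r.camera('wrist');cv2.imwrite(f'pics/w{sys.argv[1]}.png',c['frame'])
T=c['T_tool_cam'];K=c['K'];z=c['range_z'].astype(float)
q=s['eef_rot'];M=R.from_quat([q[1],q[2],q[3],q[0]]).as_matrix()
v,u=np.mgrid[:384,:512];p=np.stack([(u-K[0,2])/K[0,0]*z,-(v-K[1,2])/K[1,1]*z,-z],-1)
pt=p@T[:3,:3].T+T[:3,3];w=pt@M.T+s['tcp_pos']
# finger: |y|<14, |x|<15
f=(z>0)&(abs(pt[...,1])<14)&(pt[...,0]>5)&(pt[...,0]<17)&(w[...,2]>20)&(pt[...,2]<-5)
for y0 in (-8,4):
    g=f&(abs(pt[...,1]-y0-2)<2.5);zz=np.sort(pt[...,2][g]);print('lowest finger z(tool)',zz[-8:].round(1))
ro=(z>0)&(w[...,2]>44)&(w[...,2]<68)&(pt[...,0]<60)&(abs(pt[...,1])<75)&((abs(pt[...,1])>25))&(abs(w[...,0]-527)<90)
A=w[ro];print('roller pts',len(A),'z max',np.percentile(A[:,2],98).round(1))
ax=np.array([.9786,-.206]);n=np.array([-.206,-.9786]);B=np.array([502.,-122.])
a=(A[:,:2]-B)@ax;b=(A[:,:2]-B)@n
for lo,hi in((-80,-20),(20,80)):
    k=(a>lo)&(a<hi)
    if k.sum()<50: continue
    t=A[k,2]>56; # circle fit with r=22, z=40
    from scipy.optimize import least_squares
    sol=least_squares(lambda x:np.hypot(b[k]-x[0]-x[1]*(a[k]),A[k,2]-40)-22,[np.median(b[k]),0],loss='soft_l1')
    print(lo,'b (distance past tape, neg=before)',sol.x.round(3),k.sum())
k=abs(a)<90
sol=least_squares(lambda x:np.hypot(b[k]-x[0]-x[1]*(a[k]),A[k,2]-40)-22,[np.median(b[k]),0],loss='soft_l1')
print('all b',sol.x.round(3),'along extent',np.percentile(a,[1,99]).round(1))
h=cv2.cvtColor(c['frame'],cv2.COLOR_BGR2HSV)
m=(cv2.inRange(h,(105,120,40),(130,255,255))>0)&(z>0)&(w[...,2]<26)
if m.sum()>200: print('blue: b',np.percentile((w[m][:,:2]-B)@n,[3,50,97]).round(1),'a',np.percentile((w[m][:,:2]-B)@ax,[1,99]).round(1))
E
python3 go.py 540 49 6;python3 wl.py 4
```

```text
t 5.95 p [537.8  40.7  48.5] open 0.0 F [-0.26  0.24  0.08]
shift cm in tool [0.84 0.03 4.25] turn deg [ 0.14 -0.14 -0.08]
lowest finger z(tool) [-28.  -27.8 -27.5 -27.4 -27.2 -27.  -26.7 -26.3]
lowest finger z(tool) [-28.7 -27.7 -27.7 -27.7 -27.7 -27.5 -26.2 -26. ]
roller pts 544 z max 62.1
-80 b (distance past tape, neg=before) [-1.06409e+02  2.00000e-03] 302
20 b (distance past tape, neg=before) [-1.06329e+02  2.20000e-02] 242
all b [-124.746   -0.394] along extent [-72.   67.6]
```

Request:
{"api": "step_arm", "payload": {"steps": [{"dx":0.2,"dy":0,"dz":1.0,"wx":0,"wy":0,"wz":0,"jaw":0},{"dx":0,"dy":0,"dz":1.0,"wx":0,"wy":0,"wz":0,"jaw":0},{"dx":0,"dy":0,"dz":0.6,"wx":0,"wy":0,"wz":0,"jaw":0},{"dx":0,"dy":0,"dz":0.4,"wx":0,"wy":0,"wz":0,"jaw":0},{"dx":0,"dy":0,"dz":0,"wx":0,"wy":0,"wz":0,"jaw":0}]}}

```text
t: 6.42
tcp_pos: [536.3, 37.5, 13.8]
eef_rot: [0.0, 0.779, 0.627, -0.001]
contact_force: [0.1, 0.5, -0.7]
opening: -0.002
```

```bash
python3 go.py 540 49 5;python3 wl.py 5;python3 - <<'E'
from plant import r
import cv2
f=r.camera('side')['frame'];cv2.imwrite('pics/s5c.png',cv2.resize(f[120:230,200:320],None,fx=6,fy=5.4))
E
```

```text
t 6.4167 p [536.3  37.5  13.8] open -0.002 F [ 0.09  0.52 -0.72]
shift cm in tool [1.2  0.11 0.88] turn deg [-0.04  0.07 -0.33]
lowest finger z(tool) [-27.8 -27.5 -27.5 -27.  -26.9 -26.5 -26.  -25.7]
lowest finger z(tool) [-28.4 -28.1 -27.6 -27.3 -26.9 -26.6 -26.5 -26.4]
roller pts 192 z max 57.3
-80 b (distance past tape, neg=before) [-1.11948e+02 -1.03000e-01] 96
20 b (distance past tape, neg=before) [-1.09382e+02  8.30000e-02] 96
all b [-122.302    0.348] along extent [-53.8  53.4]
```

View pics/s5c.png

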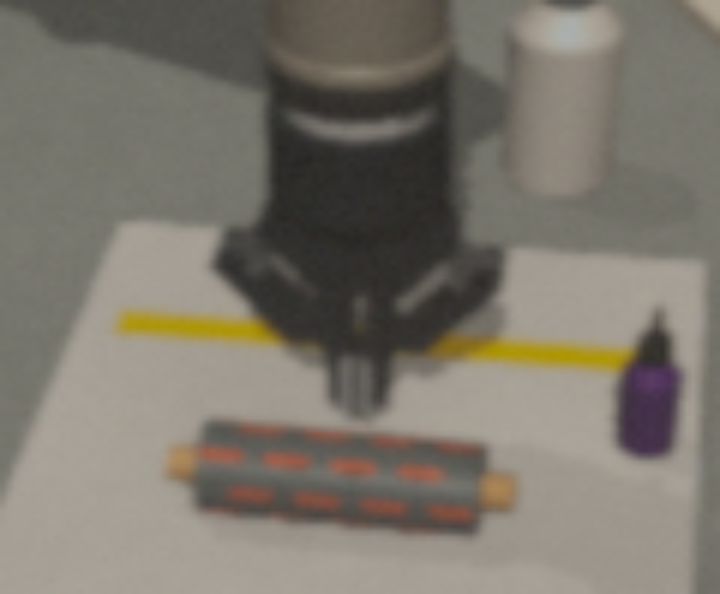

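Request:
{"api": "step_arm", "payload": {"steps": [{"dx":0,"dy":0,"dz":0.4,"wx":0,"wy":0,"wz":0,"jaw":0},{"dx":-0.3,"dy":0.1,"dz":0.3,"wx":0,"wy":0,"wz":0,"jaw":0},{"dx":-0.4,"dy":0,"dz":0.1,"wx":0,"wy":0,"wz":0,"jaw":0},{"dx":-0.4,"dy":0,"dz":0,"wx":0,"wy":0,"wz":0,"jaw":0},{"dx":-0.4,"dy":0,"dz":0,"wx":0,"wy":0,"wz":0,"jaw":0},{"dx":-0.4,"dy":0,"dz":0,"wx":0,"wy":0,"wz":0,"jaw":0},{"dx":-0.4,"dy":0,"dz":0,"wx":0,"wy":0,"wz":0,"jaw":0},{"dx":-0.4,"dy":0,"dz":0,"wx":0,"wy":0,"wz":0,"jaw":0},{"dx":-0.4,"dy":0,"dz":0,"wx":0,"wy":0,"wz":0,"jaw":0},{"dx":-0.4,"dy":0,"dz":0,"wx":0,"wy":0,"wz":0,"jaw":0}]}}

```text
t: 7.35
tcp_pos: [531.4, -0.3, 7.4]
eef_rot: [0.002, 0.779, 0.627, 0.001]
contact_force: [0.4, 0.0, 0.1]
opening: 0.003
```

```bash
python3 go.py 509.6 -90 5
```

```text
t 7.35 p [ 5.314e+02 -3.000e-01  7.400e+00] open 0.003 F [0.37 0.03 0.06]
shift cm in tool [-9.23 -0.22  0.24] turn deg [ 0.24 -0.   -0.35]
```

Request:
{"api": "step_arm", "payload": {"steps": [{"dx":-0.4,"dy":-0.1,"dz":0,"wx":0.2,"wy":0,"wz":-0.3,"jaw":0},{"dx":-0.4,"dy":-0.1,"dz":0,"wx":0,"wy":0,"wz":0,"jaw":0},{"dx":-0.4,"dy":0,"dz":0,"wx":0,"wy":0,"wz":0,"jaw":0},{"dx":-0.4,"dy":0,"dz":0,"wx":0,"wy":0,"wz":0,"jaw":0},{"dx":-0.4,"dy":0,"dz":0,"wx":0,"wy":0,"wz":0,"jaw":0},{"dx":-0.4,"dy":0,"dz":0,"wx":0,"wy":0,"wz":0,"jaw":0},{"dx":-0.4,"dy":0,"dz":0,"wx":0,"wy":0,"wz":0,"jaw":0},{"dx":-0.4,"dy":0,"dz":0,"wx":0,"wy":0,"wz":0,"jaw":0},{"dx":-0.4,"dy":0,"dz":0,"wx":0,"wy":0,"wz":0,"jaw":0},{"dx":-0.4,"dy":0,"dz":0,"wx":0,"wy":0,"wz":0,"jaw":0}]}}

```text
t: 8.18
tcp_pos: [520.0, -43.4, 7.5]
eef_rot: [0.0, 0.777, 0.629, 0.0]
contact_force: [-0.2, 0.3, -0.4]
opening: -0.001
```

```bash
python3 go.py 509.6 -90 5; python3 wl.py 6; python3 - <<'E'
from plant import r
import cv2
f=r.camera('side')['frame'];cv2.imwrite('pics/s6c.png',cv2.resize(f[130:300,170:350],None,fx=4,fy=3.5))
E
```

```text
t 8.1833 p [520.  -43.4   7.5] open -0.001 F [-0.16  0.3  -0.41]
shift cm in tool [-4.77 -0.04  0.25] turn deg [ 0.03 -0.   -0.03]
lowest finger z(tool) [-27.7 -27.6 -27.  -26.9 -26.6 -26.5 -26.5 -26.4]
lowest finger z(tool) [-27.8 -27.7 -27.2 -26.8 -26.7 -26.7 -26.1 -26. ]
roller pts 1660 z max 61.8
-80 b (distance past tape, neg=before) [-110.196   -0.465] 966
20 b (distance past tape, neg=before) [-111.734    0.499] 694
all b [-65.441  -0.345] along extent [-73.   73.2]
blue: b [-9.6 -5.8  1.6] a [-126.9  132.2]
```

View pics/s6c.png

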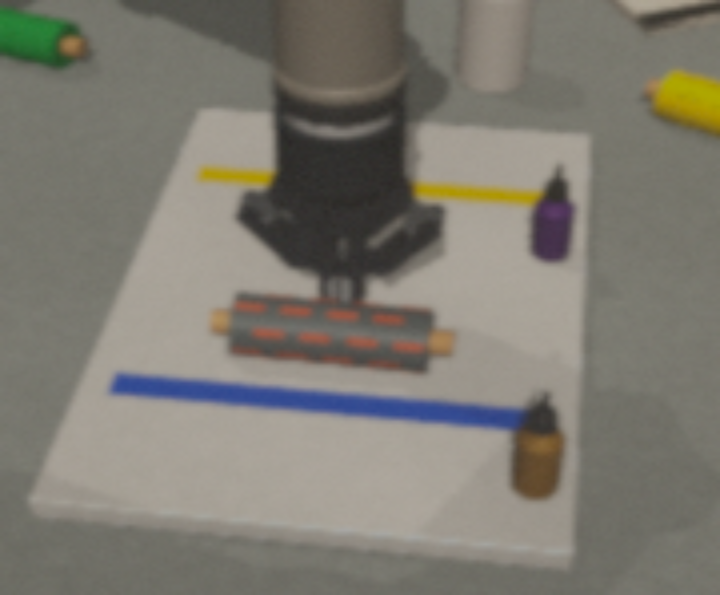

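```bash
cat > sr.py <<'E'
from plant import r
from h import *
import sys
c=r.camera('side');f=c['frame'];hsv=cv2.cvtColor(f,cv2.COLOR_BGR2HSV)
x0,y0,x1,y1=200,195,295,275
m=np.zeros(hsv.shape[:2],bool);s=hsv[y0:y1,x0:x1]
m[y0:y1,x0:x1]=((s[...,0]>9)&(s[...,0]<20)&(s[...,1]>90)&(s[...,2]>120))
k,l,st,ce=cv2.connectedComponentsWithStats(m.astype(np.uint8));o=np.argsort(-st[1:,4])[:3]+1
print(st[o,4],ce[o].round(1).tolist())
o=o[:2];P=ray(c,ce[o],40)[:,:2];ax=np.array([.9786,-.206]);n=np.array([-.206,-.9786])
_,b=tape(c,hsv,(105,150,60),(130,255,255),(180,200,325,290));print('tape',b)
d=(P-np.array([501,-121.5]));print('stubs a',(d@ax).round(1),'b (vs 501,-121.5)',(d@n).round(1),'len',np.linalg.norm(P[0]-P[1]).round(1))
if len(sys.argv)>1: cv2.imwrite(f'pics/s{sys.argv[1]}.png',cv2.resize(f[130:300,170:350],None,fx=4,fy=3.5))
E
python3 sr.py; python3 go.py 509.6 -90 5
```

```text
[37 21] [[279.5, 228.1], [224.4, 222.2]]
tape (array([ 497.94113359, -120.11147539]), array([ 0.97855552, -0.20598323]), array([238.99049784,  12.06742121]))
stubs a [ 67.4 -68. ] b (vs 501,-121.5) [-43.1 -45. ] len 135.5
t 8.3333 p [520.  -43.5   7.5] open 0.002 F [0.13 0.51 0.26]
shift cm in tool [-4.76 -0.04  0.25] turn deg [ 0.02  0.01 -0.08]
```

View pics/w6.png

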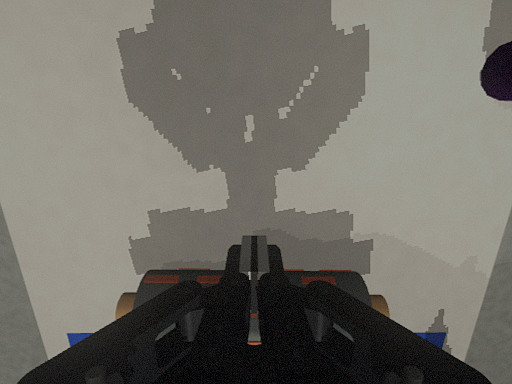

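Request:
{"api": "step_arm", "payload": {"steps": [{"dx":-0.4,"dy":0,"dz":0,"wx":0,"wy":0,"wz":0,"jaw":0},{"dx":-0.4,"dy":0,"dz":0,"wx":0,"wy":0,"wz":0,"jaw":0},{"dx":-0.4,"dy":0,"dz":0,"wx":0,"wy":0,"wz":0,"jaw":0},{"dx":-0.4,"dy":0,"dz":0,"wx":0,"wy":0,"wz":0,"jaw":0},{"dx":-0.4,"dy":0,"dz":0,"wx":0,"wy":0,"wz":0,"jaw":0},{"dx":-0.4,"dy":0,"dz":0,"wx":0,"wy":0,"wz":0,"jaw":0},{"dx":-0.3,"dy":0,"dz":0,"wx":0,"wy":0,"wz":0,"jaw":0},{"dx":-0.2,"dy":0,"dz":0,"wx":0,"wy":0,"wz":0,"jaw":0},{"dx":-0.2,"dy":0,"dz":0,"wx":0,"wy":0,"wz":0,"jaw":0},{"dx":0,"dy":0,"dz":0,"wx":0,"wy":0,"wz":0,"jaw":0},{"dx":0,"dy":0,"dz":0,"wx":0,"wy":0,"wz":0,"jaw":0}]}}

```text
t: 9.25
tcp_pos: [512.9, -76.7, 7.5]
eef_rot: [0.0, 0.777, 0.629, 0.0]
contact_force: [-0.0, 0.1, -0.4]
opening: -0.002
```

```bash
python3 go.py 509.6 -90 5; python3 sr.py 7
```

```text
t 9.25 p [512.9 -76.7   7.5] open -0.002 F [-0.03  0.1  -0.37]
shift cm in tool [-1.37 -0.05  0.25] turn deg [ 0.03 -0.02 -0.04]
[35 22] [[278.1, 237.4], [221.5, 231.3]]
tape (array([ 422.19630289, -104.90818924]), array([ 0.97123294, -0.23813144]), array([84.53674397, 12.61671114]))
stubs a [ 67.4 -68.5] b (vs 501,-121.5) [-11.8 -13.3] len 135.9
```

View pics/s7.png

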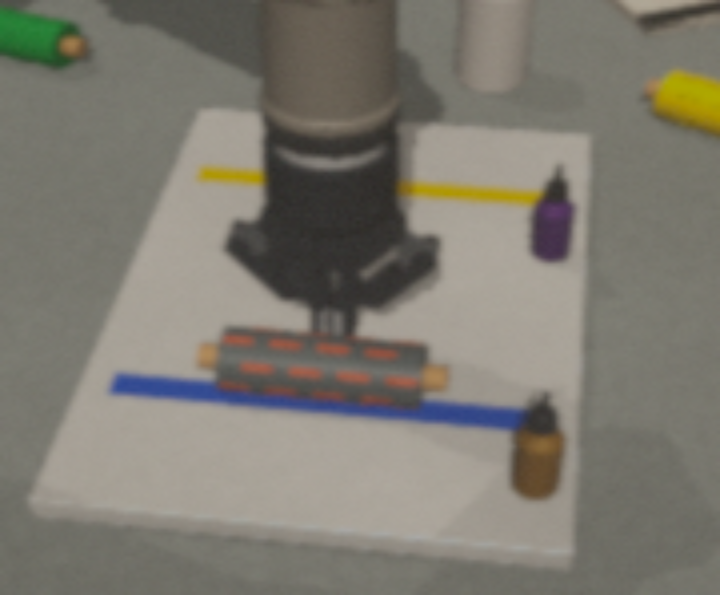

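Request:
{"api": "step_arm", "payload": {"steps": [{"dx":-0.3,"dy":0,"dz":0,"wx":0,"wy":0,"wz":0,"jaw":0},{"dx":-0.3,"dy":0,"dz":0,"wx":0,"wy":0,"wz":0,"jaw":0},{"dx":-0.2,"dy":0,"dz":0,"wx":0,"wy":0,"wz":0,"jaw":0},{"dx":-0.2,"dy":0,"dz":0,"wx":0,"wy":0,"wz":0,"jaw":0},{"dx":-0.1,"dy":0,"dz":0,"wx":0,"wy":0,"wz":0,"jaw":0},{"dx":0,"dy":0,"dz":0,"wx":0,"wy":0,"wz":0,"jaw":0},{"dx":0,"dy":0,"dz":0,"wx":0,"wy":0,"wz":0,"jaw":0}]}}

```text
t: 9.88
tcp_pos: [510.5, -88.0, 7.5]
eef_rot: [0.0, 0.777, 0.629, 0.0]
contact_force: [0.3, -0.4, 0.2]
opening: -0.004
```

```bash
python3 go.py 509.6 -90 5; python3 sr.py 8
```

```text
t 9.8833 p [510.5 -88.    7.5] open -0.004 F [ 0.31 -0.39  0.24]
shift cm in tool [-0.21 -0.05  0.25] turn deg [ 0.04 -0.03  0.02]
[35 25] [[277.6, 240.4], [220.8, 233.6]]
tape (array([ 408.09845171, -101.42964086]), array([ 0.97658186, -0.21514615]), array([55.47771819, 10.73000343]))
stubs a [ 67.1 -68.5] b (vs 501,-121.5) [-2.  -5.4] len 135.6
```

About 3 mm short of centre by the side view. I'll back away and check with the top view.

Request:
{"api": "step_arm", "payload": {"steps": [{"dx":0.5,"dy":0,"dz":0,"wx":0,"wy":0,"wz":0,"jaw":0},{"dx":2,"dy":0,"dz":0,"wx":0,"wy":0,"wz":0,"jaw":0},{"dx":3,"dy":0,"dz":0,"wx":0,"wy":0,"wz":0,"jaw":0},{"dx":1,"dy":0,"dz":-2,"wx":0,"wy":0,"wz":0,"jaw":0},{"dx":2,"dy":0,"dz":-3,"wx":0,"wy":0,"wz":0,"jaw":0},{"dx":2,"dy":0,"dz":-3.5,"wx":0,"wy":0,"wz":0,"jaw":0},{"dx":0,"dy":-2,"dz":-3.5,"wx":0,"wy":0,"wz":0,"jaw":0},{"dx":0,"dy":-2,"dz":-3.5,"wx":0,"wy":0,"wz":0,"jaw":0},{"dx":0,"dy":-3,"dz":-3.5,"wx":0,"wy":0,"wz":0,"jaw":0},{"dx":0,"dy":-3,"dz":-2,"wx":0,"wy":0,"wz":0,"jaw":0},{"dx":0,"dy":0,"dz":0,"wx":0,"wy":0,"wz":0,"jaw":0}]}}

```text
t: 10.85
tcp_pos: [436.0, 47.1, 221.2]
eef_rot: [-0.003, 0.775, 0.632, 0.0]
contact_force: [0.4, 0.4, -0.5]
opening: -0.004
```

```bash
python3 go.py 509.6 -90 5; python3 sr.py 9; python3 - <<'E'
from plant import r
import cv2,numpy as np
c=r.camera('top');np.savez('pics/top9.npz',**c);f=c['frame']
cv2.imwrite('pics/t9.png',cv2.resize(f[135:265,180:345],None,fx=4.8,fy=4.5))
E
```

```text
t 10.85 p [436.   47.1 221.2] open -0.004 F [ 0.45  0.44 -0.52]
shift cm in tool [-12.03  10.06  21.53] turn deg [-0.23 -0.22  0.36]
[36 24] [[277.5, 240.3], [220.8, 233.8]]
tape (array([ 407.77355623, -101.20783847]), array([ 0.97805031, -0.20836887]), array([54.73867337, 11.37442248]))
stubs a [ 66.9 -68.4] b (vs 501,-121.5) [-2.2 -5. ] len 135.3
```

View pics/s9.png

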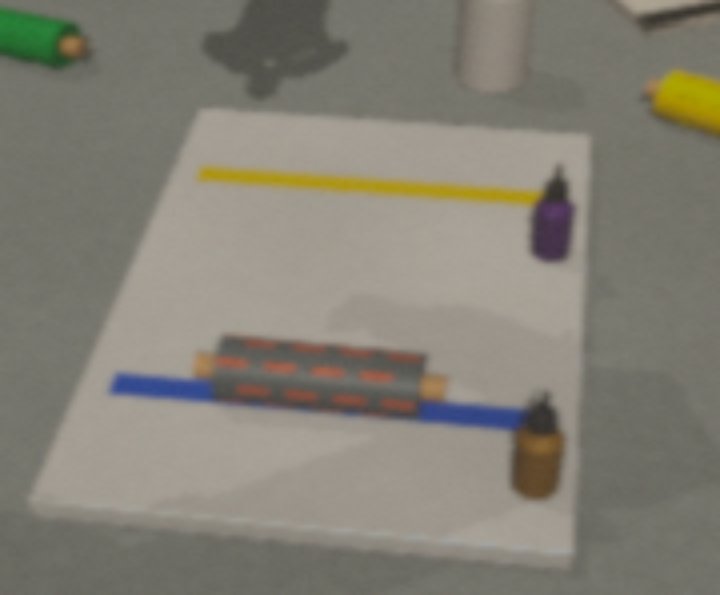

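View pics/t9.png

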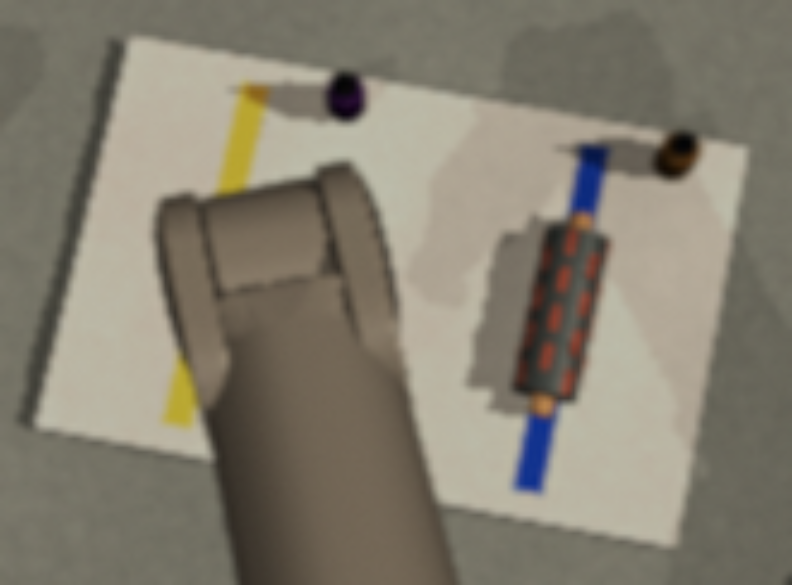

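```bash
python3 - <<'E'
from h import *
c=dict(np.load('pics/top9.npz'));hsv=cv2.cvtColor(c['frame'],cv2.COLOR_BGR2HSV)
m=np.zeros(hsv.shape[:2],bool);s=hsv[170:235,280:310]
m[170:235,280:310]=(s[...,0]>9)&(s[...,0]<22)&(s[...,1]>90)&(s[...,2]>110)
k,l,st,ce=cv2.connectedComponentsWithStats(m.astype(np.uint8));o=np.argsort(-st[1:,4])[:2]+1
print(st[o,4],ce[o]);P=ray(c,ce[o],40)[:,:2]
c0=dict(np.load('pics/top0.npz'));_,b=tape(c0,cv2.cvtColor(c0['frame'],cv2.COLOR_BGR2HSV),(105,150,60),(130,255,255),(180,135,345,262))
ax=np.array([.9786,-.206]);n=np.array([-.206,-.9786]);d=P-b[0];print('a',d@ax,'b',d@n,np.mean(d@n))
E
```

```text
[17  9] [[292.35294118 224.52941176]
 [301.         184.        ]]
a [-69.28418417  65.96466518] b [-3.24239726  0.38623293] -1.4280821654736313
```

```bash
python3 -c "
from plant import r
print(r.get_state()['t'],r.close_job())"
```

```text
the job is handed in; nothing more can be done
10.95 None
```

I pushed the grey roller with closed fingers, about 119 mm across the panel, and left it lying at rest on the blue tape. The hand was taken clear and the job handed in at about 11 s.

**Last checks:**
- **Distance from the tape's centre line:** the top view puts the roller 1.4 mm short and the side view about 3 mm short. The limit is 10 mm.
- **Along the tape:** it sits about 1 to 2 mm from the tape's middle, and its axis is about 1 to 1.5° off the tape's direction.
- **At rest:** the two side views before and after the hand withdrew agree within 0.4 mm.
- **Bottles and brush:** the ink bottles and squeeze bottle look upright and unmoved in the pictures. I never went near the brush and did not measure it again.
- **Half turn:** I did not measure the roll angle. I inferred it from the distance: about 5.4 rad if it rolled the whole way, though it may have slid briefly during the trouble below.

**What went wrong:** on the first push the fingertips turned out to end about 20 to 25 mm above the reported tool point. The tip rode up the roller's upper flank with about 11 N on it and wedged there, so I backed off and pushed again lower.

During that wedge I estimated the grasp point at about 23.7 mm from the roller's centre, and the limit is 24 mm. The camera error is about 2 mm, so I cannot rule out that this limit was briefly crossed. In that case the attempt would count as failed.

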